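# Push the night light between the pegs into its bay and press its switch

### The arm

A 6-joint arm with a two-finger parallel gripper is mounted at the origin on the work surface. World frame = base frame: x ahead of the robot, y to its left, z up, the work surface at z = 0. Lengths are in m, angles in rad, forces in N, time in s.
With the tool pointing down it reaches from about 0.4 to 0.825 m from the base axis. Payload 7 kg.
Tool frame: the origin (TCP) lies between the finger pads; the fingertips stand 22 mm ahead of it and the grasp point (between the pads) lies 3 mm ahead of it (arm.tip_reach is the distance from the TCP to the fingertips, in m); z points along the fingers, y is the line along which they close (so a half turn about z gives the same grasp; the last joint's range is limited). The gripper opens to 88 mm and grips with 3 to 60 N. Pads are 19 mm wide; open, the fingers measure 130 mm over their backs; the gripper's body (78 mm by 193 mm) begins 47 mm behind the grasp point.
Start: joints at [1.398, 0.359, 0.012, 0, -1.224, -0.288], TCP at [0.3, 0.605, 0.249] pointing down, gripper open.
Joint ranges: [-3.07, 3.07], [-1.43, 2.12], [-1.02, 1.25], [-3.03, 1.67], [-3.05, -0], [-3.03, 3.03]. Speed limits (rad/s): [2.39, 2.39, 3.01, 3.14, 3.14, 3.14].

### API

Orientations are given as [roll, pitch, yaw] about the fixed x, y, z axes, in that order (R = Rz(yaw) Ry(pitch) Rx(roll)).
In Python, from station import arm, viewer gives the robot as it stands. The module is installed in compiled form; this text tells all that it offers.
- The arm moves only by the tool apply_moves, never from a script. Its argument "commands" is a list that holds one entry, the list of rows, each a list of 5 numbers: the closure, from -1 (fully open) to 1 (shut), then the shift along the world's x, y, z as a fraction of full scale, then the turn about the world's z as a fraction of full scale. In form: [[[fingers, tx, ty, tz, yaw], ...]]. A call has 1 to 12 rows; each row shifts and turns the commanded pose from where the row before left it; what a row does not reach is not made up. Full scale, the value 1, is 20 cm for a shift and pi rad for a turn. A row lasts 1/10 s, in which the tool goes at most 50 mm and 8.59 degrees, less where a joint would pass 70% of its speed; a pose out of reach is approached as far as the arm can. A call with a number of a shift or a turn outside -1 to 1 is refused whole. A call with a gripper value outside its range is refused whole. The fingers move at their own pace and stop on an object; "force" is the grip in N (left out, the last holds). Time passes only in rows, so rows that do not move let the fingers close. It gives the time, the measured TCP pose, the force, the opening and the grip force at its end, in the units of the state.
- arm.get_state(): the state, without advancing time (a new reading comes with each control period).
- viewer.grab_frame(name): name is "scene" or "side" or "wrist"; returns a dict with "image" (480x640x3 uint8, blue, green, red), "mtx" (3x3 intrinsics, pixels), "k1" (the pictures are not rectified: a ray, as slopes to the right and down, at radius r is drawn at 1 + k1 r^2 times it, then the intrinsics apply), "rvec" (rotation vector, rad) and "tvec" (3), from world to camera coordinates, as OpenCV has them. Camera axes: x right, y down, z forward; pixel columns grow to the right and rows downward; lengths in m; the calibration is good to about 2 mm. A picture is of the moment at which its call begins. There is no depth.
- arm.job_done(): hands the job in; it is judged then, once.
The state is a dict: "t": time; "q": joint angles; "qd": joint speeds; "joint_efforts": joint torques, N m; "eef_pos": TCP position; "ee_rot": TCP orientation; "force": force on the tool from outside, world axes, zero at the start; "moment": the same for the moment, N m; "width": finger opening in m; "gripper_force": force on a finger pad.
Only numpy, scipy, OpenCV 4.12 (cv2) and the standard library are available. Lean on these libraries where they do the work, as an engineer would, in place of code of your own. Each camera call takes 0.05 s, during which the arm holds its last target. There are 200 camera calls.

### The job

Push the round night light along the ledge, through the narrow gap between the two fixed wooden pegs, until it stands wholly on the round cork inlay in the bay behind them; do not lift or tip it. Only then press the switch on its top all the way down and let it come back up. Leave the jar, the spoon and the toy tractor where they are, and take your hand away.

Things in the scene. Friction and masses are not known exactly. Their poses are not given: they have to be found in the camera images.
- light: Loose round night light, about 0.23 kg: white base 90 mm in diameter with an upright side 28 mm high, then a clear acrylic cap narrowing from 82 to 48 mm, flat top at 38 mm, with a grey switch in the middle. Origin: centre of the underside, z up. It slides on the ledge, is too wide to grip round the base, and its yaw does not matter.
- switch_top (a point): Centre of the top face of the light's push switch: a round grey button 30 mm in diameter on the light's axis, its top 48 mm above the ledge when up.
- switch (a joint): Travel of the push switch: 0 up, 0.006 m fully down; it springs back. About 1.4 N starts it and 4 N takes it fully down.
- bay: Fixed birch bay. Origin: on the ledge midway between the two upright round pegs at its mouth; x points through the gap into the bay, y left, z up. Pegs 36 mm thick, 45 mm high, at y = +66 and -66 mm: 96 mm free between them. Behind, rails 14 mm thick, 22 mm high: inner faces at y = +54, -54 and x = 134 mm. The light starts before the pegs (x -100 to -135, y -55 to 55 mm).
- inlay (a point): Centre of the flush round cork inlay, 108 mm in diameter, on the ledge inside the bay, at x = 80 mm, y = 0 in the bay's frame; it is level with the ledge and only marks the place.
- jar: Closed baby food jar, 60 mm in diameter, 72 mm high, standing outside the bay beside a side rail. Origin: centre of its underside. To be left alone.
- tractor: Wooden toy tractor, about 105 mm long, 66 mm wide, 66 mm high, standing outside the bay beside the other side rail. Origin: on the ledge under its middle, x to its nose. To be left alone.
- spoon: Silicone spoon, 150 mm long, lying flat on the ledge to the left of the open ledge before the bay. Origin: underneath it, x along its length to the bowl. To be left alone.
There are look-alikes about, which are no part of the job. What is shaped like the light but blue or yellow is not meant.

How it is judged:
On the way, in this order (a step that is already met when the one before it is completed fails the run):
1. the light passes between the two pegs (x of light in the frame of bay between -0.02 and 0.02 m and y of light in the frame of bay between -0.008 and 0.008 m and height (world z) of light below 0.006 m), for 0.05 s.
2. the light stands wholly on the cork inlay (horizontal distance between light and inlay below 0.013 m and linear speed of light below 0.02 m/s), for 0.2 s.
3. the switch is pressed down (value of joint switch above 0.0045 m and horizontal distance between light and inlay below 0.013 m), for 0.05 s.
At the end, for the whole second after the job is handed in: The light stands flat and at rest in the bay, its centre within 13 mm of the inlay's centre (touching the rear or side rails there is fine); its switch was pressed at least 4.5 mm down there and is up again; jar, spoon and tractor are within 12 mm of where they were (horizontal distance between light and inlay below 0.013 m and height (world z) of light below 0.004 m and angle between light's own z axis and vertical below 0.05 rad and linear speed of light below 0.01 m/s and value of joint switch below 0.0015 m and distance of each of jar, tractor, spoon from where it was at the start of the episode below 0.012 m).
It fails at once if the light is lifted off the ledge (height (world z) of light above 0.008 m).
It fails at once if the light is tipped (angle between light's own z axis and vertical above 0.2 rad).
It fails at once if the switch is pressed before the light is in its place (value of joint switch above 0.003 m and horizontal distance between light and inlay above 0.02 m).
It fails at once if the jar, the tractor or the spoon is disturbed (distance of any of jar, tractor, spoon from where it was at the start of the episode above 0.012 m).
It also fails if it takes over 67 s, if anything falls off the work surface, if the arm or the gripper's body presses on something with over 40 N, if the wrist force passes 120 N, or if a joint passes its speed limit or range.

## Working session

There is one attempt and no reset: what is moved stays moved. The work goes in short steps, Python scripts to look and compute and a tool call to move; the robot and the scene stay as the last step left them, time stands still between calls to the robot, and variables do not carry over. Pictures are saved under pics/ and viewed, at most 10 in all, crops included, and the job is handed in when it is done.

Besides the shell and the picture viewer there is one more tool, called after "Call:" as name(argument=value, ...) on one line, values as JSON. apply_moves: Moves the arm, as the interface text tells. Shift numbers are shares of 20 cm and turn numbers shares of pi rad, none past 1 either way. Its arguments: {"type":"object","properties":{"commands":{"type":"array","items":{"type":"array","items":{"type":"array","items":{"type":"number"}}}},"force":{"type":"number"}},"required":["commands"]}

```bash
mkdir -p pics; cat > h.py <<'E'
import numpy as np, cv2
from station import arm, viewer
def grab(n,f=None):
    d=viewer.grab_frame(n)
    if f: cv2.imwrite(f'pics/{f}.png',d['image'])
    return d
def ray(d,uv):
    m=np.array(d['mtx']);p=np.linalg.inv(m)@np.array([uv[0],uv[1],1.]);p=p[:2]/p[2]
    rd=np.hypot(*p);r=rd
    for _ in range(30): r=rd/(1+d['k1']*r*r)
    s=p*(r/rd if rd>0 else 1)
    R=cv2.Rodrigues(np.array(d['rvec'],float))[0];t=np.array(d['tvec'],float).ravel()
    return -R.T@t, R.T@np.array([s[0],s[1],1.])
def onz(d,uv,z):
    c,v=ray(d,uv);return (c+v*(z-c[2])/v[2])
def proj(d,P):
    R=cv2.Rodrigues(np.array(d['rvec'],float))[0];p=R@np.array(P,float)+np.array(d['tvec'],float).ravel()
    s=p[:2]/p[2];s=s*(1+d['k1']*(s@s));return (np.array(d['mtx'])@np.array([*s,1]))[:2]
E
python3 - <<'E'
from h import *
a=grab('scene','scene0');b=grab('side','side0')
print(arm.get_state()); print(a['k1'],a['mtx'])
for d in(a,b):print(ray(d,(320,240)))
E
```

```text
{'t': 0.1, 'q': array([ 1.39810341e+00,  3.59335082e-01,  1.11725445e-02, -2.93071320e-04,
       -1.22411256e+00, -2.88137632e-01]), 'qd': array([-0.0006086 , -0.00206948,  0.00482826,  0.00109958,  0.0001531 ,
        0.00159815]), 'joint_efforts': array([-4.85437267e-04, -5.84162521e+01,  2.93749702e+01,  7.01543793e+00,
        1.02054168e-02, -3.67628547e-05]), 'eef_pos': array([0.29999255, 0.60423074, 0.24771593]), 'ee_rot': array([ 3.14009655e+00, -1.56090985e-04, -4.60930214e-01]), 'force': array([ 0.31221389,  0.17566515, -0.61020356]), 'moment': array([0.00591566, 0.00462786, 0.02332962]), 'gripper_force': 0.0, 'width': 0.08742992872418841}
-0.09293671760722771 [[558.55213537   0.         323.45349619]
 [  0.         558.55213537 241.05090906]
 [  0.           0.           1.        ]]
(array([ 1.04549164, -0.33108606,  0.65952088]), array([-0.5974732 ,  0.45137676, -0.66281714]))
(array([ 0.24366656, -0.57887658,  0.52853881]), array([ 0.33349131,  0.73065224, -0.59627699]))
```

View pics/scene0.png

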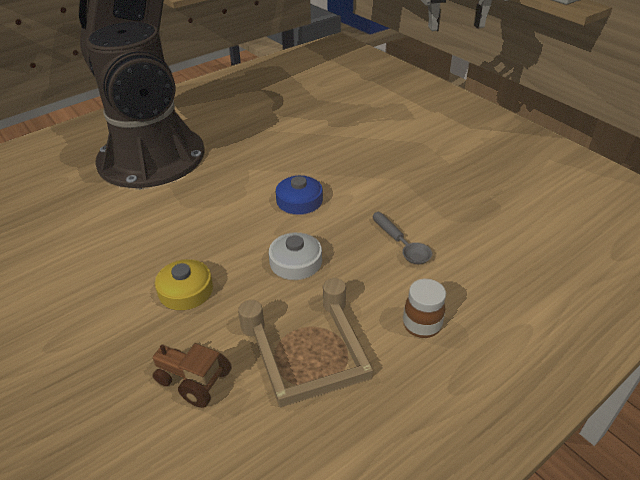

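View pics/side0.png

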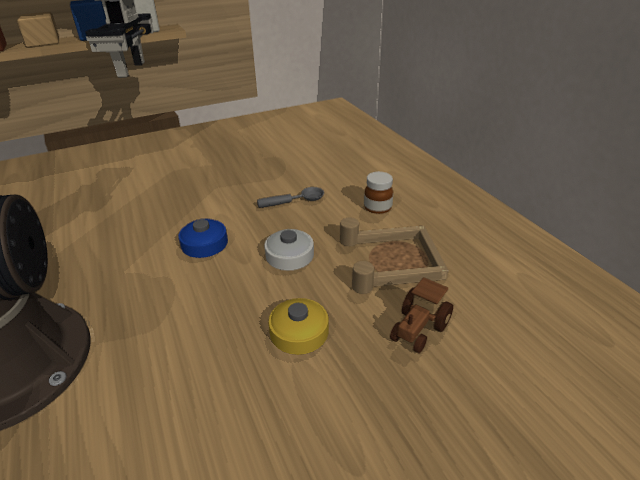

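Scene view: three light-shaped things, white at (295,255), yellow at (184,284) and blue at (299,195). The white one fits, because the light has a white base and the blue and yellow ones are excluded. The pegs are at about (251,317) and (334,294), and the cork at (312,357). The side view agrees: white (289,248), pegs (348,232) and (363,278), cork (397,257).

```bash
cat > m.py <<'E'
from h import *
def blob(mask,near):
    n,l,s,c=cv2.connectedComponentsWithStats(mask.astype(np.uint8))
    k=min((i for i in range(1,n) if s[i,4]>40),key=lambda i:np.hypot(*(c[i]-near)));return c[k],s[k],l==k
def light(d,near,z=.048):
    im=d['image'].astype(int);x,y=map(int,near)
    sub=im[y-16:y+16,x-22:x+22]; # dark grey button
    g=(sub.max(2)<118)&(sub.max(2)-sub.min(2)<25)
    c,s,_=blob(g,(22,12));uv=c+[x-22,y-16]
    return uv,s,onz(d,uv,z)
def cork(d,near):
    h=cv2.cvtColor(d['image'],cv2.COLOR_BGR2HSV).astype(int)
    m=(h[...,0]<14)&(h[...,1]>95)&(h[...,2]>50)
    m=cv2.morphologyEx(m.astype(np.uint8),cv2.MORPH_CLOSE,np.ones((5,5)));m=cv2.morphologyEx(m,cv2.MORPH_OPEN,np.ones((5,5)))
    c,s,mm=blob(m,near)
    cs,_=cv2.findContours(mm.astype(np.uint8),0,2);P=np.array([onz(d,p[0],0)[:2] for p in max(cs,key=len)],np.float32)
    return c,s,cv2.minEnclosingCircle(P)
E
python3 - <<'E'
from m import *
a=grab('scene');b=grab('side')
A=cv2.resize(a['image'][225:405,220:390],None,fx=3.2,fy=3.2,interpolation=2)
B=cv2.resize(b['image'][205:305,255:455],None,fx=4,fy=4,interpolation=2)
cv2.imwrite('pics/cropA.png',A);cv2.imwrite('pics/cropB.png',B)
for d,l,c in((a,(295,243),(312,357)),(b,(289,237),(397,257))):
    print(light(d,l));print(cork(d,c))
E
```

```text
(array([294.46025105, 242.73221757]), array([ 13,   8,  18,  16, 239], dtype=int32), array([0.47336466, 0.04841554, 0.048     ]))
(array([334.58333333, 362.91666667]), array([332, 357,   7,  14,  84], dtype=int32), ((0.6750061511993408, -0.028390567749738693), 0.012235386297106743))
(array([287.9478673 , 236.09478673]), array([ 13,   8,  17,  15, 211], dtype=int32), array([0.46606205, 0.04608663, 0.048     ]))
(array([433.96495957, 296.26954178]), array([413, 279,  39,  41, 742], dtype=int32), ((0.6396268010139465, -0.15992975234985352), 0.048767633736133575))
```

View pics/cropA.png

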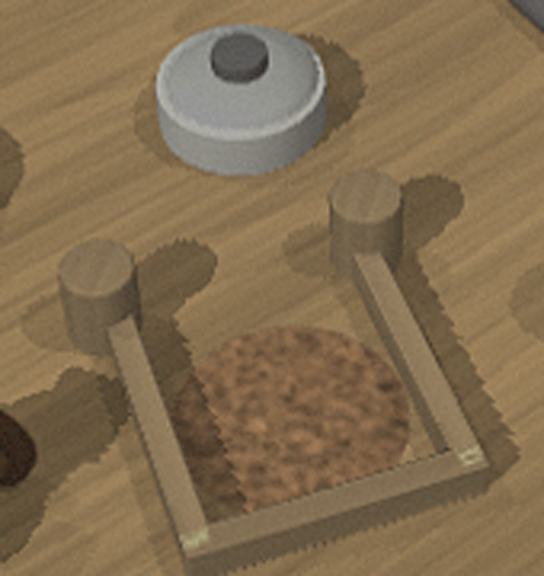

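View pics/cropB.png

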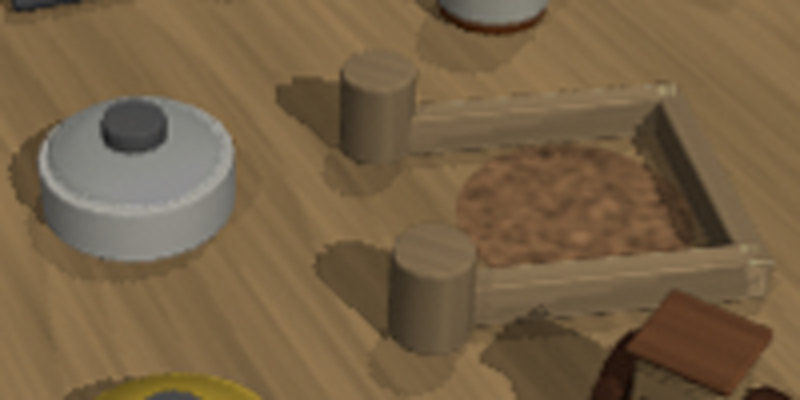

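The crops confirm the white light with its grey button: button top at crop A (240,52) and crop B (135,116). Peg tops are at A (98,270) and (366,200), and B (379,72) and (434,250). The cork lies between the rails.

```bash
python3 - <<'E'
from h import *
a=grab('scene');b=grab('side')
fa=lambda p:(p[0]/3.2+220-.35,p[1]/3.2+225-.35)
fb=lambda p:(p[0]/4+255-.4,p[1]/4+205-.4)
def tri(ua,ub):
    c1,v1=ray(a,ua);c2,v2=ray(b,ub);s=np.linalg.lstsq(np.c_[v1,-v2],c2-c1,rcond=None)[0];return (c1+v1*s[0]+c2+v2*s[1])/2
for n,z,A,B in(('L',.048,(240,52),(135,116)),('pR',.045,(98,270),(434,250)),('pL',.045,(366,200),(379,72))):
    print(n,onz(a,fa(A),z),onz(b,fb(B),z),tri(fa(A),fb(B)))
# cork edges: scene left,right ; near pegs top
print([onz(a,fa(p),0)[:2] for p in((410,410),(295,325))],[onz(b,fb(p),0)[:2] for p in((457,202),(560,143))])
# rear rail, top outer corners z .022
print([onz(a,fa(p),.022)[:2] for p in((185,555),(489,463))],[onz(b,fb(p),.022)[:2] for p in((770,262),(672,86))])
E
```

```text
L [0.46987791 0.05131823 0.048     ] [0.46957065 0.0528606  0.048     ] [0.46949178 0.05181138 0.0481516 ]
pR [ 0.54819435 -0.08559246  0.045     ] [ 0.54561851 -0.08516049  0.045     ] [ 0.54653123 -0.08442385  0.04351359]
pL [0.59007378 0.03794324 0.045     ] [0.58646293 0.03852674 0.045     ] [0.5878659  0.04006613 0.04286631]
[array([ 0.67186639, -0.00203672]), array([ 0.59952709, -0.01279275])] [array([ 0.60028867, -0.01392136]), array([0.66774013, 0.00358211])]
[array([ 0.68364031, -0.13267829]), array([ 0.72703096, -0.00459051])] [array([ 0.68358384, -0.13178004]), array([ 0.72343432, -0.00574022])]
```

```bash
python3 - <<'E'
from h import *
a=grab('scene')
for n,p,z in(('blue',(299,181),.048),('spoonbowl',(417,254),.01),('handle',(380,218),.01),('yellow',(180,270),.048),('jar',(428,287),.072)):print(n,onz(a,p,z))
E
```

```text
blue [0.33739405 0.15699481 0.048     ]
spoonbowl [0.59193231 0.21839405 0.01      ]
handle [0.48067917 0.23451426 0.01      ]
yellow [ 0.41286459 -0.13016688  0.048     ]
jar [0.69512088 0.12833715 0.072     ]
```

Call:
apply_moves(commands=[[[0.318,0.0535,-0.2065,-0.0533,-0.0382],[0.318,0.0535,-0.2065,-0.0533,-0.0382],[0.318,0.0535,-0.2065,-0.0533,-0.0382],[0.318,0.0535,-0.2065,-0.0533,-0.0382],[0.318,0.0535,-0.2065,-0.0533,0],[0.318,0.0535,-0.2065,-0.0533,0],[0.318,0.0535,-0.2065,-0.0533,0],[0.318,0.0535,-0.2065,-0.0533,0],[0.318,0.0535,-0.2065,-0.0533,0],[0.318,0.0535,-0.2065,-0.0533,0],[0.318,0.0535,-0.2065,-0.0533,0],[0.318,0.0535,-0.2065,-0.0533,0]]])

```text
t: 1.55
eef_pos: [0.4288, 0.1075, 0.1207]
ee_rot: [-3.14, -0.0, -0.94]
force: [0.4, 1.1, 0.2]
width: 0.0301
gripper_force: 0.0
```

Call:
apply_moves(commands=[[[0.318,0,0,-0.212,0],[0.318,0,0,-0.212,0],[0.318,0,0,0,0]]])

```text
t: 1.85
eef_pos: [0.4258, 0.1064, 0.0321]
ee_rot: [3.133, 0.0, -0.943]
force: [-1.2, -0.2, -0.2]
width: 0.0301
gripper_force: 0.0
```

Call:
apply_moves(commands=[[[0.318,0.0234,-0.0318,0,0],[0.318,0.0234,-0.0318,0,0],[0.318,0.0234,-0.0318,0,0],[0.318,0.0234,-0.0318,0,0],[0.318,0.0234,-0.0318,0,0],[0.318,0.0234,-0.0318,0,0],[0.318,0.0234,-0.0318,0,0],[0.318,0.0234,-0.0318,0,0],[0.318,0.0234,-0.0318,0,0],[0.318,0.0117,-0.0159,0,0],[0.318,0.0117,-0.0159,0,0],[0.318,0,0,0,0]]])

```text
t: 3.05
eef_pos: [0.4754, 0.0448, 0.0356]
ee_rot: [3.141, -0.0, -0.941]
force: [-0.3, -0.0, -0.7]
width: 0.0297
gripper_force: 0.0
```

```bash
python3 - <<'E'
from h import *
a=grab('scene','s1');b=grab('side')
im=np.hstack([cv2.resize(a['image'][200:400,220:380],None,fx=2.5,fy=2.5,interpolation=2)[:500],cv2.resize(b['image'][140:340,250:410],None,fx=2.5,fy=2.5,interpolation=2)])
cv2.imwrite('pics/c1.png',im)
E
```

```text
(no output)
```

View pics/c1.png

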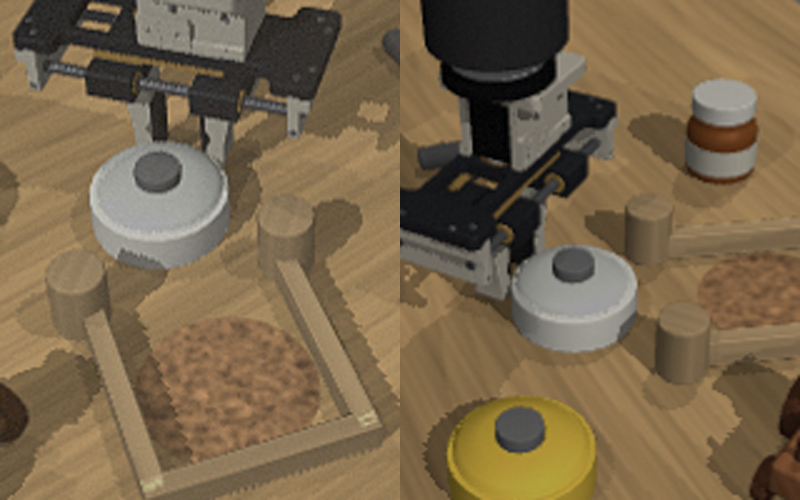

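The light has moved to in front of the pegs, with its button top at crop left (158,167) and right (575,260). The fingers are behind it and everything else is untouched.

```bash
cat >> m.py <<'E'
u=np.array([.949,-.316]);v=np.array([.316,.949]);M=np.array([.5677,-.0235])
def tobay(p): d=np.array(p)[:2]-M;return (1000*np.array([d@u,d@v])).round(1)
def show(d,uv):  # button top pixel -> world, bay
    p=onz(d,uv,.048);print(p[:2].round(4),tobay(p))
E
python3 - <<'E'
from m import *
a=grab('scene');b=grab('side')
show(a,(282.9,266.5));show(b,(319.5,243.5))
# automatic: button blob, top part (same bias as at the known start: shift by start offset)
for d,n,o in((a,(283,268),(295-.35-294.46,240.9-242.73)),(b,(320,245),(288.35-287.95,233.6-236.09))):
    uv,s,p=light(d,n);print(uv,s,end=' ');show(d,uv+np.array(o))
E
```

```text
[0.5075 0.0014] [-65.    4.6]
[0.5073 0.0011] [-65.1   4.2]
[282.70881226 268.4789272 ] [ 12   8  20  17 261] [0.5077 0.0012] [-64.7   4.5]
[318.97156398 245.56398104] [ 13   9  17  16 211] [0.5076 0.0023] [-65.2   5.5]
```

Call:
apply_moves(commands=[[[0.318,-0.059,0.081,0,0],[0.318,-0.059,0.081,0,0],[0.318,0,0,0,0.0395],[0.318,0,0,0,0.0395],[0.318,0,0,0,0.0395],[0.318,0,0,0,0.0395],[0.318,0,0,0,0.0395],[0.318,-0.0088,-0.0685,0,0],[0.318,-0.0088,-0.0685,0,0],[0.318,-0.0088,-0.0685,0,0],[0.318,-0.0088,-0.0685,0,0],[0.318,0,0,0,0]]])

```text
t: 4.45
eef_pos: [0.4439, 0.0209, 0.0357]
ee_rot: [3.141, 0.001, -0.323]
force: [-0.8, 0.1, -1.0]
width: 0.0299
gripper_force: 0.0
```

Call:
apply_moves(commands=[[[0.318,0.0332,-0.011,0,0],[0.318,0.0332,-0.011,0,0],[0.318,0.032,-0.0147,0,0],[0.318,0.032,-0.0147,0,0],[0.318,0.032,-0.0147,0,0],[0.318,0.032,-0.0147,0,0],[0.318,0.032,-0.0147,0,0],[0.318,0.032,-0.0147,0,0],[0.318,0,0,0,0]]])

```text
t: 5.35
eef_pos: [0.4976, 0.0007, 0.0358]
ee_rot: [-3.141, -0.001, -0.321]
force: [1.2, -0.5, 0.7]
width: 0.0298
gripper_force: 0.0
```

```bash
cat >> m.py <<'E'
def look(guess):
    a=grab('scene');b=grab('side');P=[*(M+u*guess[0]+v*guess[1]),.048]
    for d,o in((a,(.2,-1.83)),(b,(.4,-2.5))):
        uv,s,_=light(d,proj(d,P));print(s,end=' ');show(d,uv+np.array(o))
    e=arm.get_state()['eef_pos'];print('tool',e,tobay(e));return a,b
E
python3 -c "
from m import *
look((-.021,0))"
```

```text
[ 13  10  20  18 285] [ 0.5486 -0.0175] [-20.   -0.3]
[  0   0  32  27 608] [0.542  0.0075] [-34.2  21.3]
tool [0.49681529 0.00084539 0.03576247] [-75.    0.7]
```

Call:
apply_moves(commands=[[[0.318,0.038,-0.013,0,0],[0.318,0.038,-0.013,0,0],[0.318,0.038,-0.013,0,0],[0.318,0.038,-0.013,0,0],[0.318,0.038,-0.0126,0,0],[0.318,0.038,-0.0126,0,0],[0.318,0.038,-0.0126,0,0],[0.318,0.038,-0.0126,0,0],[0.318,0,0,0,0]]])

```text
t: 6.35
eef_pos: [0.5587, -0.0198, 0.0359]
ee_rot: [-3.141, -0.001, -0.321]
force: [-0.3, -0.4, -0.5]
width: 0.0301
gripper_force: 0.0
```

```bash
python3 -c "
from m import *
look((.044,0))"
```

```text
[ 12   9  21  19 328] [ 0.6095 -0.0381] [44.2 -0.6]
[  0   0  31  24 601] [ 0.6062 -0.012 ] [32.9 23.1]
tool [ 0.55759965 -0.01961843  0.03581997] [-10.8   0.5]
```

Call:
apply_moves(commands=[[[0.318,0.0285,-0.0095,0,0],[0.318,0.0285,-0.0095,0,0],[0.318,0.0285,-0.0095,0,0],[0.318,0.0285,-0.0095,0,0],[0.318,0.0285,-0.0095,0,0],[0.318,0.0285,-0.0095,0,0],[0.318,0,0,0,0],[0.318,0,0,0,0],[0.318,0,0,0,0]]])

```text
t: 7.35
eef_pos: [0.5915, -0.031, 0.0359]
ee_rot: [-3.141, -0.0, -0.32]
force: [-0.9, -0.2, -0.8]
width: 0.03
gripper_force: 0.0
```

```bash
python3 - <<'E'
from m import *
a,b=look((.08,0))
im=np.hstack([cv2.resize(a['image'][240:420,220:380],None,fx=2.5,fy=2.5,interpolation=2),cv2.resize(b['image'][150:330,310:470],None,fx=2.5,fy=2.5,interpolation=2)])
cv2.imwrite('pics/c2.png',im)
E
```

```text
[ 11   9  22  20 352] [ 0.6432 -0.0493] [79.8 -0.6]
[  0   0  33  23 631] [ 0.6429 -0.0248] [71.8 22.5]
tool [ 0.59142322 -0.03085724  0.03596087] [24.8  0.5]
```

View pics/c2.png

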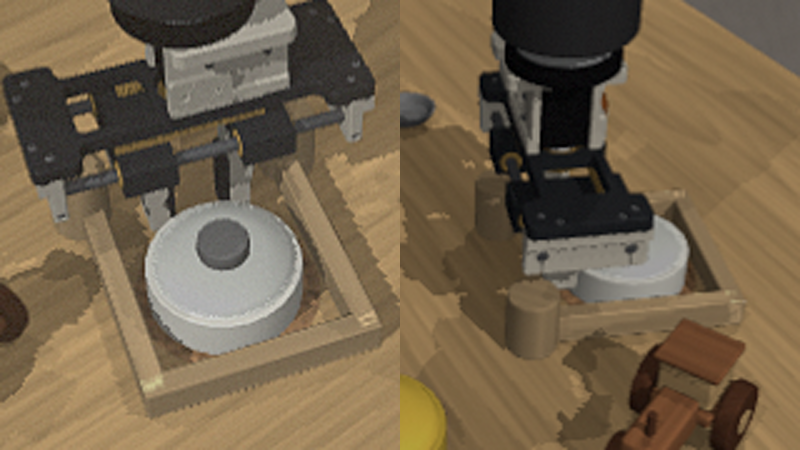

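The light stands in the bay, with its button at crop left (223,243) and cork showing round it. The bay estimate is (79.8, -0.6) mm. Next I back off, raise the hand, close the fingers and go above the switch.

Call:
apply_moves(commands=[[[0.318,-0.0475,0.016,0,0],[0.318,0,0,0.2125,0],[0.318,0,0,0.2125,0],[1,0,0,0,0],[1,0.1027,-0.0355,0,0],[1,0.1027,-0.0355,0,0],[1,0.1027,-0.0355,0,0],[1,0,0,0,0],[1,0,0,0,0],[1,0,0,0,0]]])

```text
t: 8.45
eef_pos: [0.6425, -0.0488, 0.1207]
ee_rot: [3.141, 0.001, -0.32]
force: [-0.6, -0.2, 0.0]
width: 0.0006
gripper_force: 0.0
```

```bash
python3 - <<'E'
from m import *
a=grab('scene');b=grab('side')
im=np.hstack([cv2.resize(a['image'][240:420,220:380],None,fx=2.5,fy=2.5,interpolation=2),cv2.resize(b['image'][150:330,310:470],None,fx=2.5,fy=2.5,interpolation=2)])
cv2.imwrite('pics/c3.png',im)
s=arm.get_state();print(s['eef_pos'],s['width'],s['force'])
E
```

```text
[ 0.6428239  -0.04873297  0.12099051] 0.00025836383380403987 [ 0.45640383 -0.48669321  1.30533429]
```

View pics/c3.png

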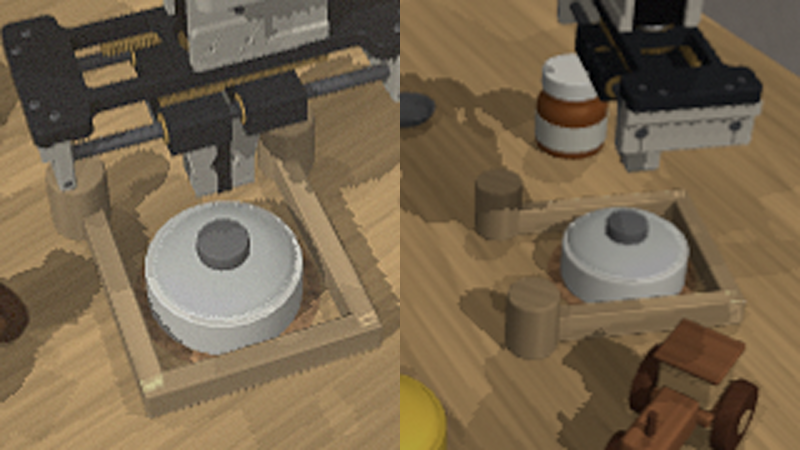

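Call:
apply_moves(commands=[[[1,0,0,-0.115,0],[1,0,0,-0.115,0],[1,0,0,0,0],[1,0,0,-0.02,0],[1,0,0,-0.02,0],[1,0,0,-0.015,0],[1,0,0,0,0],[1,0,0,0,0],[1,0,0,0,0]]])

```text
t: 9.45
eef_pos: [0.6442, -0.0489, 0.0646]
ee_rot: [-3.141, -0.001, -0.32]
force: [-0.7, 0.9, 3.6]
width: 0.0002
gripper_force: 1.9
```

Call:
apply_moves(commands=[[[1,0,0,-0.005,0],[1,0,0,0,0],[1,0,0,0,0],[1,0,0,0,0]]])

```text
t: 9.85
eef_pos: [0.6442, -0.0489, 0.0642]
ee_rot: [-3.141, -0.002, -0.32]
force: [-2.0, 2.5, 10.8]
width: 0.0005
gripper_force: 5.4
```

Bottomed out: 10.8 N, with z stopped. Releasing and retracting.

Call:
apply_moves(commands=[[[1,0,0,0.03,0],[1,0,0,0.05,0],[1,0,0,0.2,0],[1,0,0,0.2,0],[1,0,0,0.2,0],[1,-0.2,0.067,0.1,0],[1,-0.2,0.067,0,0],[1,-0.2,0.067,0,0],[1,0,0,0,0],[1,0,0,0,0]]])

```text
t: 10.85
eef_pos: [0.5227, -0.0087, 0.2198]
ee_rot: [-3.141, -0.001, -0.319]
force: [-0.0, 0.1, 0.9]
width: 0.0003
gripper_force: 0.0
```

```bash
python3 - <<'E'
from m import *
a,b=look((.08,0))
im=np.hstack([cv2.resize(a['image'][140:420,140:460],None,fx=1.25,fy=1.25),cv2.resize(b['image'][150:430,230:550],None,fx=1.25,fy=1.25)])
cv2.imwrite('pics/c4.png',im)
E
```

```text
[ 11   8  22  21 361] [ 0.643  -0.0492] [79.6 -0.6]
[ 13  11  18  15 218] [ 0.6429 -0.0476] [79.   0.9]
tool [ 0.52392125 -0.00891182  0.21914992] [-46.2   0. ]
```

View pics/c4.png

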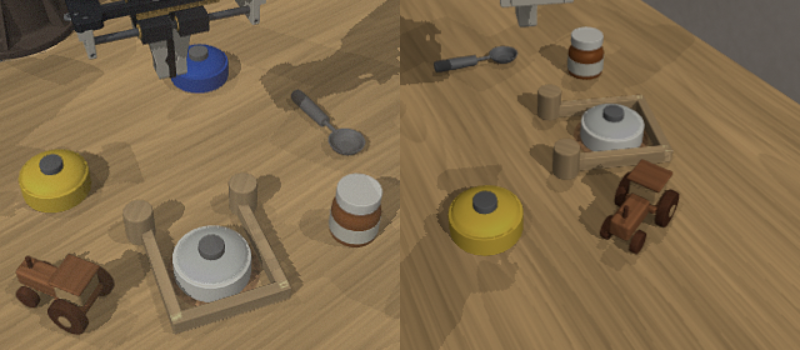

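The light sits on the inlay with its switch up (crop left (211,247), right (613,114)). The jar, spoon and tractor are in place and the hand is clear.

```bash
python3 -c "
from station import arm
print(arm.job_done())"
```

```text
the job is handed in; nothing more can be done
None
```

The job is handed in: I pushed the white light between the pegs to within about 2 mm of the inlay's centre by camera, then pressed the switch to its stop; it came back up, the jar, spoon and tractor look unmoved, and the hand is clear. The judge returned no verdict.

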